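Thread the press guide rod through the lens blocker's bushings

TASK

Lift the case's clear lid open until it rests back on its stop, draw out the press guide rod (the one with the tall round head, not the pin with the flat disc head) and pass it from above down through both bushings of the lens blocker, the upper one and then the lower one. Finish while still holding the rod there: its tip showing one to two centimetres below the lower bushing, above the lens, and its head still clear of the upper bushing. Leave the lid open and do not disturb the pin or the other things on the counter.

Things in the scene. Friction and masses are not known exactly. Their poses are not given: they have to be found in the camera images.
- case: Aluminium open-topped case, fixed, 130 (x) x 200 (y) x 145 high, walls 5 thick; origin at the centre of its underside, front towards its own -x (the robot). Inside, a grey deck at height 100 has two 11 mm holes at x 0, y -35 and +35; the guide rod hangs in one, the pin in the other (either way round), heads resting on the deck. The walls stand 45 above the deck.
- lid (a joint): Hinge of the clear lid, rad: 0 closed (lying on the case's rim), 1.85 fully open, leaning back past upright on its stop. The lid (200 g, 6 thick) falls shut if let go before upright (about 1.6) and falls open onto the stop after it. It turns about the case's y axis.
- lid_tab (a point): Centre of the lid's grey lifting tab, at the middle of the lid's front edge: 24 wide (along the case's y), 10 thick, standing out 42; this point is 30 out from the edge, 160 from the hinge axis, and moves with the lid. Gripped by its two sides (fingers closing along the case's y), it can pivot between the pads as the lid turns.
- lid_hinge (a point): A point on the lid's hinge axis, at the middle of the case's far (+x) rim, height 145.5; the axis is parallel to the case's y.
- rod: Steel press guide rod, about 110 g, upright, 123 long: round shank 10 diameter, 85 long, with a tapered nose (8 long, 4 wide at the tip), and above it a round head 18 diameter, 38 tall. Origin at the nose tip, z along the rod to the head. Hanging in the case, its tip is at height 15 and its head spans 100 to 138.
- pin: Steel locating pin in the other deck hole, to be left alone: shank 10 diameter and 60 long, flat disc head 28 diameter and 10 tall. Origin at its tip, z up to the head; its head spans heights 100 to 110.
- blocker: Grey lens blocker, fixed; origin on the counter under the bushing axis, z up. Housing 180 wide (y), 173 high, from x +65 to +195 behind the bushings; base plate 20 high reaching to x -50; two arms 26 wide carry the bushings. A lens on a red block sits under them, top at height 35. A round chrome button is on the front panel.
- upper_bushing (a point): Centre of the top mouth of the upper bushing, height 129. Steel bushing 30 outside diameter, 12 thick, vertical straight bore 13 diameter. Nothing stands above it.
- lower_bushing (a point): Centre of the underside of the lower bushing, height 75, same bushing (30 outside, 12 thick, bore 13), straight below the upper one, with a 30 gap between them. If the rod were let go, its head would drop onto the upper bushing with the tip 31 below this point.
- block_a: Loose red plastic lens block, 26 diameter, 20 high, bystander; origin at its underside.
- block_b: Second loose red lens block, same size, bystander; origin at its underside.
- marker_holder: Steel lens marker holder with three markers, 60 diameter, 125 high with the markers, bystander; origin at its underside.

How it is judged:
By the outcome, as a careful person would: the job done as asked, in the order asked, and still so for the second after the job is handed in, while the arm keeps its last pose, push and grip.
It also fails if it takes over 67 s, if anything falls off the work surface, if the arm or the gripper's body presses on something with over 40 N, if the wrist force passes 120 N, or if a joint passes its speed limit or range.

ROBOT

A 6-joint arm with a two-finger parallel gripper is mounted at the origin on the work surface. World frame = base frame: x ahead of the robot, y to its left, z up, the work surface at z = 0. Lengths are in m, angles in degrees, forces in N, time in s.
With the tool pointing down it reaches from about 0.325 to 0.775 m from the base axis. Payload 5.5 kg.
Tool frame: the origin (TCP) lies at the centre of the arm's flange, where the gripper is bolted on; the fingertips stand 182 mm ahead of it and the grasp point (between the pads) lies 163 mm ahead of it; z points along the fingers, y is the line along which they close (so a half turn about z gives the same grasp; the last joint's range is limited). The gripper opens to 88 mm and grips with 3 to 60 N. Pads are 20 mm wide; open, the fingers measure 115 mm over their backs; the gripper's body (75 mm by 178 mm) begins 61 mm behind the grasp point.
Start: joints at [67.684, 5.22, 70.514, -0, 104.267, -3.249], TCP at [0.196, 0.567, 0.405] pointing down, gripper open.
Joint ranges: [-164.24, 164.24], [-49.07, 125.15], [9.68, 141.18], [-86.29, 266.29], [3.28, 154.24], [-151.56, 151.56]. Speed limits (degrees/s): [147.25, 147.25, 172.46, 180, 180, 180].

INTERFACE

Orientations are given as [roll, pitch, yaw] about the fixed x, y, z axes, in that order (R = Rz(yaw) Ry(pitch) Rx(roll)).
In Python, from station import r gives the robot as it stands. The module is installed in compiled form; this text tells all that it offers. Calls block until the motion is done:
- r.reach(position, orientation): joint-space move of the TCP to a pose.
- r.servo_line(position, rotation=None, speed=0.15): straight line of the TCP; rotation=None keeps the orientation; speed is the mean speed in m/s.
- r.move_joints(angles): joint-space move.
- r.let_go() and r.grab(squeeze=None): open the fingers fully, or close them until they stop; squeeze is the grip in N (None keeps the last).
- r.wait(seconds).
- r.inverse_kinematics(position, orientation): joint angles nearest the present ones, or None.
- r.sense(): the state.
- r.snapshot(name): name is "scene" or "top"; returns a dict with "frame" (384x512x3 uint8, red, green, blue), "fx", "fy", "cx", "cy" (pixels), "R" (3x3) and "t" (3): a world point X has camera coordinates R X + t. Camera axes: x right, y down, z forward; pixel columns grow to the right and rows downward; lengths in m; the calibration is good to about 2 mm. A picture is of the moment at which its call begins. There is no depth.
A pose or a line that the arm cannot do raises r.IKError and nothing moves.
- r.hand_in(): hands the job in; it is judged then, once.
The state is a dict: "clock": time; "joints": joint angles; "joint_vel": joint speeds; "joint_torque": joint torques, N m; "tcp_pos": TCP position; "orientation": TCP orientation; "contact_force": force on the tool from outside, world axes, zero at the start; "torque": the same for the moment, N m; "opening": finger opening in m; "gripper_force": force on a finger pad.
Only numpy, scipy, OpenCV 4.12 (cv2) and the standard library are available. Lean on these libraries where they do the work, as an engineer would, in place of code of your own. Each camera call takes 0.05 s, during which the arm holds its last target. There are 200 camera calls.

## Working session

There is one attempt and no reset: what is moved stays moved. The work goes in short steps, each a Python script; the robot and the scene stay as the last script left them, time stands still between calls to the robot, and variables do not carry over. Pictures are saved under pics/ and viewed, at most 10 in all, crops included, and the job is handed in when it is done.

```bash
mkdir -p pics; python3 - <<'E'
from station import r
import cv2,numpy as np,pickle
d={}
for n in("scene","top"):
    s=r.snapshot(n);d[n]=s
    cv2.imwrite(f"pics/{n}0.png",cv2.resize(s["frame"][:,:,::-1],(800,600),interpolation=cv2.INTER_CUBIC))
    R=np.array(s["R"]);print(n,s["fx"],s["fy"],s["cx"],s["cy"],(-R.T@np.array(s["t"])).round(3),R.round(3).tolist())
pickle.dump(d,open("s0.pkl","wb"));q=r.sense();print(q["clock"],q["orientation"],q["tcp_pos"])
E
```

```text
scene 488.0066343637111 488.0066343637111 258.81705626665786 191.02593108589414 [0.8   0.634 0.789] [[-0.924, 0.382, 0.011], [0.26, 0.649, -0.714], [-0.28, -0.657, -0.7]]
top 373.0435534627753 373.0435534627753 258.12027403183333 192.8778009219657 [ 0.396 -0.013  0.867] [[-0.001, -1.0, 0.018], [-0.984, -0.002, -0.177], [0.177, -0.018, -0.984]]
0.1 [-1.79898643e+02 -5.83459311e-03  1.60931942e+02] [0.19601617 0.56713276 0.40361589]
```

View pics/scene0.png

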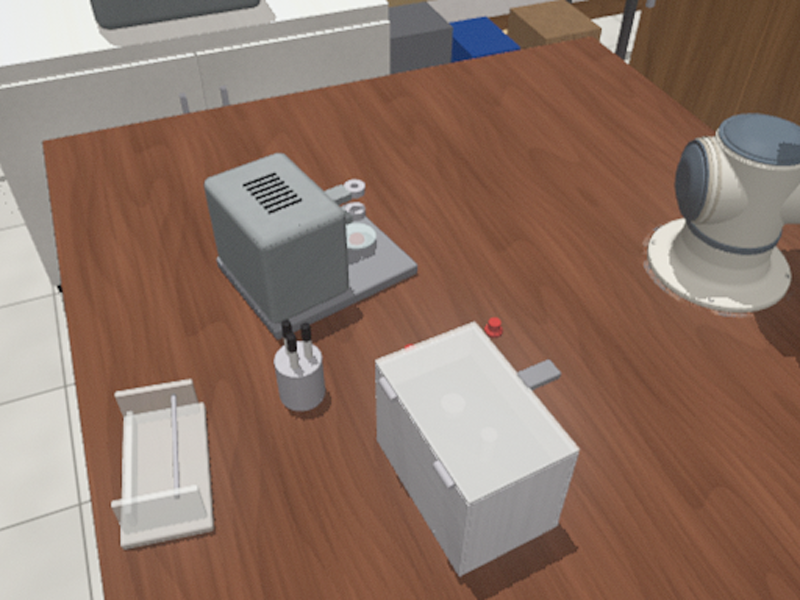

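View pics/top0.png

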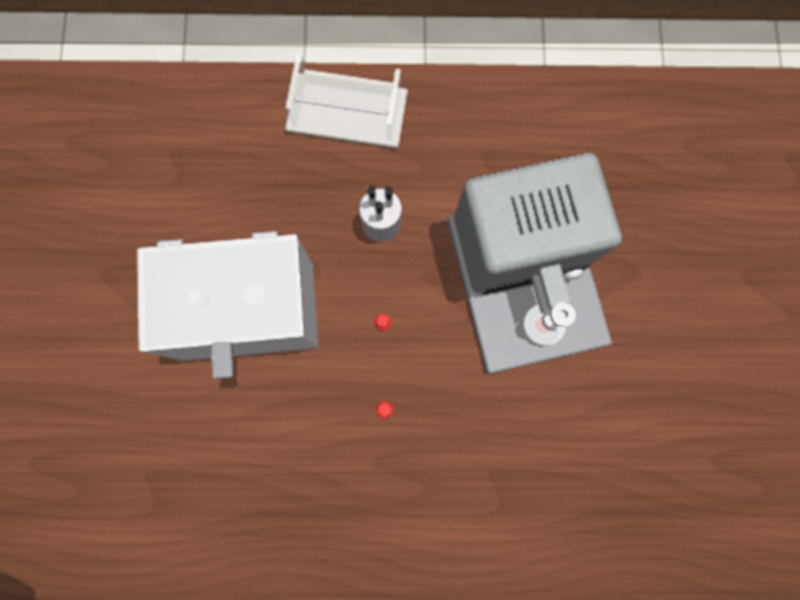

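The scene view shows the closed case (tab at 540,375) and the blocker rings at (354,187) and (354,210). The top view shows the lid at about (138–303, 236–352), the tab at (223,360), the small rod head at (195,297), the larger pin head at (255,295) and the upper bushing at (563,314). Next I'll make enlarged crops with mask outlines.

```bash
cat > h.py <<'E'
import cv2,numpy as np
def ray(s,u,v):
    R=np.array(s["R"]);c=-R.T@np.array(s["t"]);d=R.T@np.array([(u-s["cx"])/s["fx"],(v-s["cy"])/s["fy"],1.]);return c,d/np.linalg.norm(d)
def plane(s,u,v,z):
    c,d=ray(s,u,v);return c+d*(z-c[2])/d[2]
def two(s1,p1,s2,p2):
    c1,d1=ray(s1,*p1);c2,d2=ray(s2,*p2)
    k=np.linalg.lstsq(np.c_[d1,-d2],c2-c1,rcond=None)[0];a=c1+k[0]*d1;b=c2+k[1]*d2
    return (a+b)/2,np.linalg.norm(a-b)
def proj(s,X):
    p=np.array(s["R"])@X+np.array(s["t"]);return np.array([s["fx"]*p[0]/p[2]+s["cx"],s["fy"]*p[1]/p[2]+s["cy"]])
def blobs(m,amin=15):
    return sorted([c for c in cv2.findContours(m.astype(np.uint8),cv2.RETR_EXTERNAL,cv2.CHAIN_APPROX_NONE)[0] if cv2.contourArea(c)>amin],key=cv2.contourArea)[::-1]
E
python3 - <<'E'
import pickle,cv2,numpy as np
from h import *
d=pickle.load(open("s0.pkl","rb"));T=d["top"];S=d["scene"]
f=T["frame"];hsv=cv2.cvtColor(f,cv2.COLOR_RGB2HSV)
m=(hsv[...,1]<40)&(hsv[...,2]>205);m[:140]=0;m[:,220:]=0
c=blobs(m)[0];rect=cv2.minAreaRect(c);b=cv2.boxPoints(rect)
for p in b:print("lid corner",p.round(1),plane(T,*p,.1515).round(4))
print("centre",plane(T,*rect[0],.1515).round(4))
t=(hsv[...,1]<60);t[:222]=0;t[:,:130]=0;t[:,155:]=0
for cc in blobs(t)[:2]:
    print("tab",cv2.boundingRect(cc),cv2.minAreaRect(cc))
for n,s in d.items():
    h=cv2.cvtColor(s["frame"],cv2.COLOR_RGB2HSV);rr=(h[...,1]>170)&(h[...,2]>130)&((h[...,0]<6)|(h[...,0]>174))
    for cc in blobs(rr,5):print(n,"red",cc.reshape(-1,2).mean(0).round(1),cv2.contourArea(cc))
a=f[180:230,325:395,::-1];b2=S["frame"][105:155,195:265,::-1];c2=f[140:240,80:220,::-1]
z=lambda i,k:cv2.resize(i,None,fx=k,fy=k,interpolation=cv2.INTER_NEAREST)
cv2.imwrite("pics/crop1.png",np.vstack([np.hstack([z(a,5),z(b2,5)]),np.hstack([z(c2,2.5),z(S["frame"][220:320,240:380,::-1],2.5)])]))
E
```

```text
lid corner [ 83.2 156.6] [0.596  0.3185 0.1515]
lid corner [188.9 147.3] [0.6159 0.1118 0.1515]
lid corner [194.8 214.6] [0.4816 0.0962 0.1515]
lid corner [ 89.1 223.9] [0.4636 0.2966 0.1515]
centre [0.5381 0.2061 0.1515]
tab (130, 222, 25, 20) ((142.0, 231.5), (19.0, 24.0), 90.0)
top red [245.6 261.6] 76.0
top red [244.7 205.8] 71.5
```

View pics/crop1.png

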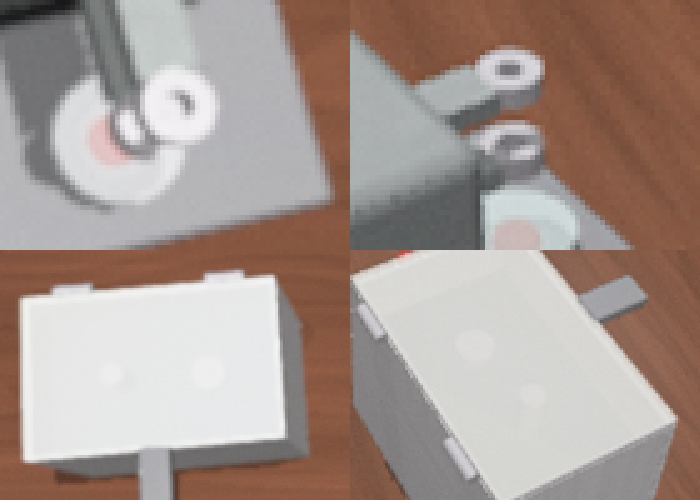

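The crop confirms it: the upper bushing face in the top view is near (360.7,200.5) full-frame, and in the scene view near (226.5,118.3). The smaller rod head is on the +y side. Now refining numerically.

```bash
python3 - <<'E'
import pickle,cv2,numpy as np
from h import *
d=pickle.load(open("s0.pkl","rb"));T=d["top"];S=d["scene"]
f=T["frame"];hsv=cv2.cvtColor(f,cv2.COLOR_RGB2HSV)
m=((hsv[...,1]<40)&(hsv[...,2]>205)).astype(np.uint8);m[:140]=0;m[:,220:]=0
P=blobs(m)[0].reshape(-1,2).astype(np.float32)
# edges by line fits on contour points, in pixel regions
def fit(sel):
    q=P[sel];
    for _ in range(3):
        vx,vy,x,y=cv2.fitLine(q,cv2.DIST_HUBER,0,.01,.01).ravel()
        e=abs((q[:,0]-x)*vy-(q[:,1]-y)*vx); q=q[e<np.maximum(1,np.median(e)*2)]
    return np.cross([x,y,1],[x+vx,y+vy,1]),len(q),(vx,vy)
x,y=P.T
back=fit((y<165)&(((x>118)&(x<158)))) ; front=fit((y>208)&(x>95)&(x<188)&((x<130)|(x>155)))
left=fit((x<100)&(y>168)&(y<215));right=fit((x>180)&(y>160)&(y<205))
out={}
for a,A,z in(("back",back,.1515),("front",front,.1515)):
  for b,B in(("left",left),("right",right)):
    k=np.cross(A[0],B[0]);k=k[:2]/k[2];X=plane(T,*k,z);out[a+b]=X;print(a,b,k.round(1),X.round(4))
print("n",back[1],front[1],left[1],right[1])
M={"backleft":(65,100),"backright":(65,-100),"frontleft":(-65,100),"frontright":(-65,-100)}
A=np.array([M[k] for k in M])/1000.;B=np.array([out[k][:2] for k in M]);c=B.mean(0)
U,_,V=np.linalg.svd(A.T@(B-c));R=(U@V).T;yaw=np.degrees(np.arctan2(R[1,0],R[0,0]));print("case",c,yaw,"resid",((A@R.T+c-B)*1000).round(1).tolist())
W=lambda x,y,z:np.r_[R@[x,y]+c,z]
print("tabpred",W(-.095,0,.148),proj(T,W(-.095,0,.1515)),proj(T,W(-.107,0,.1515)),"heads",[proj(T,W(0,.035,.138)),proj(T,W(0,-.035,.11))])
# tab end
t=(hsv[...,1]<60)&(hsv[...,2]>90);t[:225]=0;t[:,:130]=0;t[:,155:]=0
k=blobs(t)[0].reshape(-1,2);print("tab",k.min(0),k.max(0))
# bushing
for n,s,(x0,x1,y0,y1),th in(("top",T,(350,372,190,211),215),("scene",S,(216,238,110,130),195)):
    g=cv2.resize(cv2.cvtColor(s["frame"],cv2.COLOR_RGB2GRAY)[y0:y1,x0:x1],None,fx=4,fy=4,interpolation=cv2.INTER_CUBIC)
    for th in (th-15,th,th+10):
        bb=blobs(g>th,50)
        if not bb: continue
        c2=cv2.convexHull(bb[0]);e=cv2.fitEllipse(c2);u=(np.array(e[0])+.5)/4-.5+[x0,y0];print(n,th,u.round(2),np.array(e[1])/4,e[2],plane(s,*u,.129).round(4))
E
```

```text
back left [ 89.  158.9] [0.5914 0.3068 0.1515]
back right [189.1 150.1] [0.6103 0.1112 0.1515]
front left [ 89.  223.4] [0.4644 0.2968 0.1515]
front right [192.9 214.2] [0.4824 0.0999 0.1515]
n 39 66 46 44
case [0.53710928 0.2036716 ] 5.188599519519622 resid [[1.4, 2.4], [0.6, -1.3], [-1.1, 0.6], [-0.9, -1.7]]
tabpred [0.44249855 0.19508033 0.148     ] [142.03502077 234.9861005 ] [142.27002461 241.32004083] heads [array([124.40796349, 188.98802013]), array([163.24984194, 188.59368679])]
tab [130 225] [154 241]
top 200 [359.7  198.94] [15.71849155 24.64040756] 167.19610595703125 [ 0.5164 -0.2308  0.129 ]
top 215 [360.43 200.5 ] [14.14525604 15.78659344] 146.6958770751953 [ 0.5132 -0.2321  0.129 ]
top 225 [360.39 200.54] [13.56862068 14.90415382] 145.54666137695312 [ 0.5131 -0.232   0.129 ]
scene 180 [224.98 119.48] [ 8.96374512 15.58197212] 69.64620208740234 [ 0.5186 -0.2286  0.129 ]
scene 195 [226.23 118.47] [ 7.25961351 12.40417957] 87.21778869628906 [ 0.5147 -0.2311  0.129 ]
scene 205 [226.42 118.39] [ 6.66358232 11.61337662] 89.83255767822266 [ 0.5142 -0.2313  0.129 ]
```

```bash
cat >> h.py <<'E'
YAW=5.19;C0=np.array([.5371,.2037]);_c,_s=np.cos(np.radians(YAW)),np.sin(np.radians(YAW))
def W(x,y,z): return np.array([C0[0]+_c*x-_s*y,C0[1]+_s*x+_c*y,z])
G=np.array([0,0,.163])
def tabp(th,h=.002): return W(.065-.16*np.cos(th)+h*np.sin(th),0,.1455+.16*np.sin(th)+h*np.cos(th))
E
python3 - <<'E'
from station import r
from h import *
for k in (5.19,185.19-360):
    o=[180,0,k]
    for nm,p in(("tab",tabp(0)),("mid",tabp(.9)),("end",tabp(1.8))):
        q=r.inverse_kinematics(p+G,o);print(k,nm,p.round(3),None if q is None else np.round(q,1))
    for dphi in(25,-25):
        for nm,p in(("rod",W(0,.035,.132)),("up",W(0,.035,.29)),("bush",np.array([.5137,-.2317,.29]))):
            q=r.inverse_kinematics(p+G,[180,0,k+dphi]);print(k,dphi,nm,None if q is None else np.round(q,1))
E
```

```text
5.19 tab [0.442 0.195 0.148] [ 19.8 -12.8  97.3  -0.   95.5 104.6]
5.19 mid [0.504 0.201 0.272] [ 18.1  -3.1  75.9  -0.  107.3 102.9]
5.19 end [0.64  0.213 0.301] [ 15.5  18.8  49.   -0.  112.2 100.3]
5.19 25 rod [20.7  3.2 83.7 -0.  93.1 80.6]
5.19 25 up [ 20.7   3.8  67.1  -0.  109.1  80.6]
5.19 25 bush [-27.7   0.5  70.5  -0.  109.   32.1]
5.19 -25 rod [ 20.7   3.2  83.7  -0.   93.1 130.6]
5.19 -25 up [ 20.7   3.8  67.1  -0.  109.1 130.6]
5.19 -25 bush [-27.7   0.5  70.5  -0.  109.   82.1]
-174.81 tab [0.442 0.195 0.148] [ 19.8 -12.8  97.3   0.   95.5 -75.4]
-174.81 mid [0.504 0.201 0.272] [ 18.1  -3.1  75.9   0.  107.3 -77.1]
-174.81 end [0.64  0.213 0.301] [ 15.5  18.8  49.    0.  112.2 -79.7]
-174.81 25 rod [ 20.7   3.2  83.7   0.   93.1 -99.4]
-174.81 25 up [ 20.7   3.8  67.1   0.  109.1 -99.4]
-174.81 25 bush [ -27.7    0.5   70.5    0.   109.  -147.9]
-174.81 -25 rod [ 20.7   3.2  83.7   0.   93.1 -49.4]
-174.81 -25 up [ 20.7   3.8  67.1   0.  109.1 -49.4]
-174.81 -25 bush [-27.7   0.5  70.5   0.  109.  -97.9]
```

```bash
python3 - <<'E'
from station import r
from h import *
o=[180,0,YAW-180];p=tabp(0)
def st(m):
    q=r.sense();print(m,round(q["clock"],2),np.round(np.array(q["tcp_pos"])-G,4),"F",np.round(q["contact_force"],1),"op",round(q["opening"],4),"gf",round(q["gripper_force"],1))
r.reach(p+G+[0,0,.09],o);st("hover")
r.servo_line(p+G,speed=.12);st("down")
r.grab(20);st("grab")
if 0.018<r.sense()["opening"]<.03:
    for th in np.linspace(0,.35,4)[1:]:
        r.servo_line(tabp(th)+G,speed=.12);st(f"th{th:.2f}")
E
```

```text
hover 1.73 [0.4424 0.1957 0.2375] F [ 0.5  0.8 -0.1] op 0.0879 gf 0.0
down 2.63 [0.4426 0.1952 0.1484] F [-0.2 -0.3  0. ] op 0.0882 gf 0.0
grab 3.63 [0.4425 0.1949 0.1475] F [ 0.4 -2.6  0.1] op 0.0235 gf 20.0
th0.12 3.94 [0.4438 0.195  0.1665] F [-1.  -2.7 -0.7] op 0.0233 gf 20.0
th0.23 4.25 [0.4473 0.1954 0.1844] F [-0.7 -3.7 -0.3] op 0.0239 gf 20.0
th0.35 4.56 [0.4529 0.1959 0.2021] F [ 0.  -4.2 -0.7] op 0.024 gf 20.0
```

```bash
python3 - <<'E'
from station import r
from h import *
def st(m):
    q=r.sense();print(m,round(q["clock"],2),np.round(np.array(q["tcp_pos"])-G,4),"F",np.round(q["contact_force"],1),"op",round(q["opening"],4))
    return np.linalg.norm(q["contact_force"])
for th in np.linspace(.35,1.8,13)[1:]:
    r.servo_line(tabp(th)+G,speed=.12)
    if st(f"th{th:.2f}")>25: break
s=r.snapshot("scene");cv2.imwrite("pics/open1.png",s["frame"][:,:,::-1])
E
```

```text
th0.47 4.87 [0.4608 0.1967 0.2196] F [ 1.1 -4.7 -0.5] op 0.0238
th0.59 5.17 [0.4708 0.1976 0.2361] F [ 1.1 -4.3 -0.8] op 0.0237
th0.71 5.48 [0.4827 0.1987 0.2513] F [ 1.  -5.  -0.6] op 0.024
th0.83 5.79 [0.4963 0.2    0.265 ] F [ 1.1 -3.8 -0.5] op 0.0241
th0.95 6.1 [0.5114 0.2014 0.2769] F [ 2.5 -3.7 -2.4] op 0.0238
th1.08 6.41 [0.5277 0.203  0.2869] F [ 1.5 -2.9 -3.1] op 0.0241
th1.20 6.72 [0.5451 0.2046 0.2949] F [ 0.6 -2.8 -2.4] op 0.0236
th1.32 7.03 [0.5634 0.2063 0.3008] F [ 0.7 -2.3 -1.9] op 0.0236
th1.44 7.33 [0.5823 0.208  0.3046] F [ 0.  -0.4 -0.8] op 0.0239
th1.56 7.64 [0.6016 0.2098 0.3061] F [0.8 0.9 1.5] op 0.024
th1.68 7.95 [0.6209 0.2116 0.3053] F [0.3 0.4 2.7] op 0.0236
th1.80 8.26 [0.6399 0.2134 0.3019] F [2.1 2.1 4.5] op 0.0238
```

View pics/open1.png

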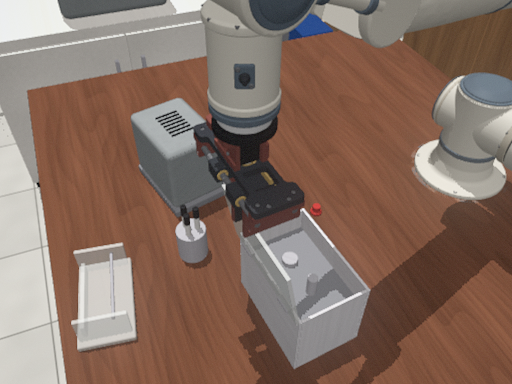

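The lid is held at about 1.8 rad, with the rod head at (312,283) and the pin disc at (290,259). I'll ease it to the stop, release and measure the rod.

```bash
python3 - <<'E'
from station import r
from h import *
import pickle
r.servo_line(tabp(1.84)+G,speed=.1);print(r.sense()["contact_force"])
r.let_go();r.servo_line(tabp(1.84)+G+[0,0,.07],speed=.2)
r.reach(np.array([.42,-.02,.33])+G,[180,0,YAW-180-25])
d={n:r.snapshot(n) for n in("scene","top")};pickle.dump(d,open("s1.pkl","wb"))
print(r.sense()["clock"])
z=lambda i:cv2.resize(i,(400,300),interpolation=cv2.INTER_CUBIC)
T,S=d["top"]["frame"],d["scene"]["frame"]
x,y=np.int32(proj(d["scene"],W(0,0,.13)))
x2,y2=np.int32(proj(d["top"],W(0,0,.13)));print((x,y),(x2,y2),proj(d["scene"],W(0,.035,.138)),proj(d["top"],W(0,.035,.138)))
cv2.imwrite("pics/open2.png",np.vstack([np.hstack([z(S),z(T)]),np.hstack([z(S[y-45:y+45,x-60:x+60]),z(T[y2-45:y2+45,x2-60:x2+60])])])[:,:,::-1])
E
```

```text
[1.42586419 1.80201668 5.26148083]
11.4833
(np.int32(301), np.int32(264)) (np.int32(143), np.int32(188)) [313.02576571 276.62657913] [124.39322679 188.99302077]
```

View pics/open2.png

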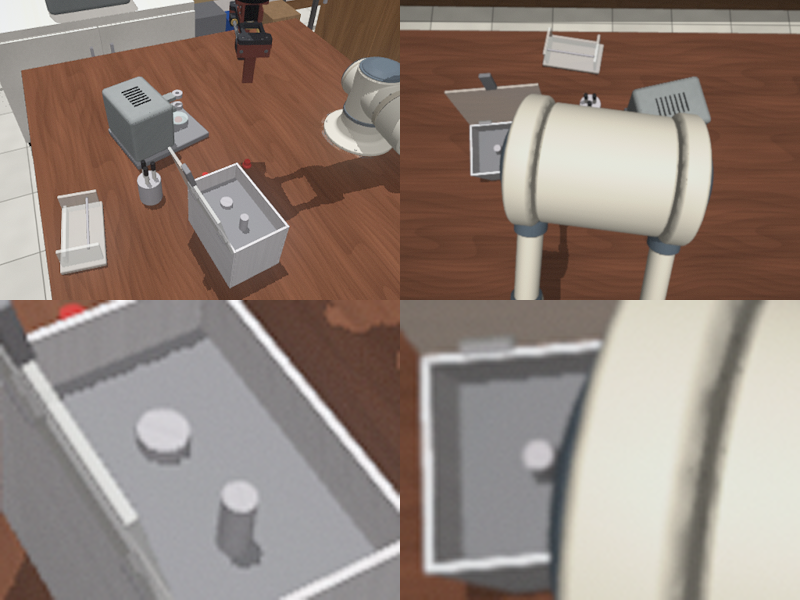

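Lid rests open and the rod head stands at (312,277) in the scene view, close to prediction. Grasping it now.

```bash
python3 - <<'E'
from station import r
from h import *
import pickle
d=pickle.load(open("s1.pkl","rb"))
a=plane(d["scene"],312.2,277.6,.138);b=plane(d["top"],124.0,189.4,.138);p=(a+b)/2
print(a.round(4),b.round(4),two(d["scene"],(312.2,277.6),d["top"],(124.0,189.4)),W(0,.035,.138).round(4))
p=(p+W(0,.035,.138))/2; p[2]=.132;print(p)
def st(m):
    q=r.sense();print(m,round(q["clock"],2),np.round(np.array(q["tcp_pos"])-G,4),"F",np.round(q["contact_force"],1),"op",round(q["opening"],4),"gf",round(q["gripper_force"],1));return q
o=[180,0,YAW-180-25]
r.reach(p+G+[0,0,.12],o);st("hover")
r.servo_line(p+G+[0,0,.03],speed=.15);st("near")
r.servo_line(p+G,speed=.04);st("down")
r.grab(10);st("soft");q=r.grab(45);q=st("grab")
if .014<q["opening"]<.022:
    r.servo_line(p+G+[0,0,.03],speed=.06);st("lift1")
    r.servo_line(p+G+[0,0,.165],speed=.12);st("lift")
E
```

```text
[0.536  0.2398 0.138 ] [0.5331 0.2393 0.138 ] (array([0.53438097, 0.23927983, 0.13626034]), np.float64(0.0022281787812745402)) [0.5339 0.2386 0.138 ]
[0.5342558  0.23903773 0.132     ]
hover 12.61 [0.5343 0.2383 0.2529] F [0.5 0.2 0.2] op 0.088 gf 0.0
near 13.36 [0.5344 0.2386 0.1635] F [1.2 0.6 0.6] op 0.088 gf 0.0
down 14.26 [0.5343 0.2391 0.1323] F [-0.3 -0.   0. ] op 0.0876 gf 0.0
soft 15.33 [0.5343 0.239  0.132 ] F [-0.5  0.1  0.7] op 0.0176 gf 10.0
grab 15.55 [0.5343 0.239  0.132 ] F [ 0.4 -0.3 -0.1] op 0.0172 gf 45.0
lift1 16.2 [0.5343 0.2391 0.1622] F [-0.5  0.6 -1.4] op 0.0171 gf 45.0
lift 17.48 [0.5343 0.2391 0.2959] F [ 0.1 -0.7 -1.2] op 0.0172 gf 45.0
```

```bash
python3 - <<'E'
from station import r
from h import *
import pickle
o=r.sense()["orientation"]
b=np.array([.5137,-.2317,0])
r.servo_line(b+G+[0,0,.296],speed=.2)
r.servo_line(b+G+[0,0,.117+.145],speed=.1)
q=r.sense();print(q["clock"],np.array(q["tcp_pos"])-G,q["orientation"],q["contact_force"])
d={n:r.snapshot(n) for n in("scene","top")};pickle.dump(d,open("s2.pkl","wb"))
ims=[]
for n in d:
    x,y=np.int32(proj(d[n],b+[0,0,.14]));print(n,x-25,y-25,"tip",proj(d[n],b+[0,0,.145]),"mouth",proj(d[n],b+[0,0,.129]))
    ims.append(cv2.resize(d[n]["frame"][y-30:y+30,x-25:x+25],(400,480),interpolation=cv2.INTER_CUBIC))
cv2.imwrite("pics/ins1.png",np.hstack(ims)[:,:,::-1])
E
```

```text
20.475 [ 0.51367938 -0.23152428  0.26193068] [ 1.79993595e+02 -3.01361937e-02  1.60205009e+02] [ 0.00211253  0.18539126 -0.64100574]
scene 201 89 tip [226.30535575 112.43175424] mouth [226.55780619 118.24435143]
top 336 174 tip [362.54785315 198.98257672] mouth [360.2155523  200.25980511]
```

View pics/ins1.png

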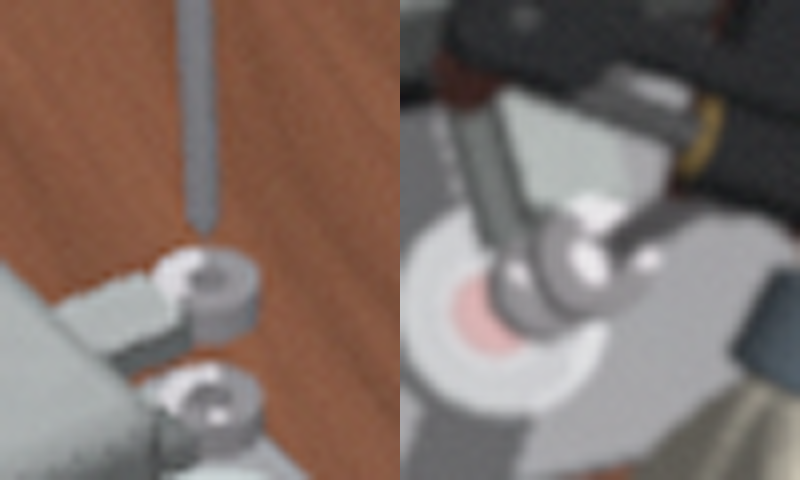

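Scene view: rod tip at (225.9,112.3), mouth centre at (226.4,118.4), matching the predictions to within 0.5 px. The top view ring is at (360.5,200.6). Descending in guarded steps.

```bash
python3 - <<'E'
from station import r
from h import *
b=np.array([.5137,-.2317,0])
for t in (.132,.126,.122,.118,.112,.106,.100):
    r.servo_line(b+G+[0,0,.117+t],speed=.03);r.wait(.1)
    q=r.sense();print(t,round(q["clock"],1),(np.array(q["tcp_pos"])-G).round(4),np.round(q["contact_force"],1),np.round(q["torque"],2))
    if np.linalg.norm(np.array(q["contact_force"])-[0,0,-1])>8: break
E
```

```text
0.132 21.3 [ 0.5137 -0.2317  0.2492] [-0.1 -0.3 -1.8] [-0.03  0.01 -0.01]
0.126 21.7 [ 0.5137 -0.2317  0.243 ] [ 0.3  0.8 -0.1] [-0.01  0.07 -0.07]
0.122 22.1 [ 0.5137 -0.2317  0.2389] [ 0.2 -0.1 -1. ] [-0.02  0.02  0.05]
0.118 22.5 [ 0.5137 -0.2317  0.2349] [-0.7 -0.6 -1.2] [-0.02  0.01  0.04]
0.112 22.9 [ 0.5137 -0.2317  0.229 ] [-0.3 -0.2  1. ] [0.02 0.08 0.01]
0.106 23.4 [ 0.5137 -0.2317  0.223 ] [-0.6 -0.6 -0.3] [-0.01 -0.01  0.02]
0.1 23.8 [ 0.5137 -0.2317  0.217 ] [-0.4  0.2 -0.7] [-0.02 -0.02 -0.06]
```

No contact; it's inside the upper bushing. Continuing through the lower one.

```bash
python3 - <<'E'
from station import r
from h import *
b=np.array([.5137,-.2317,0])
for t in (.092,.086,.080,.074,.068,.060):
    r.servo_line(b+G+[0,0,.117+t],speed=.03);r.wait(.1)
    q=r.sense();print(t,round(q["clock"],1),(np.array(q["tcp_pos"])-G).round(4),np.round(q["contact_force"],1),round(q["opening"],4))
    if np.linalg.norm(np.array(q["contact_force"])-[0,0,-1])>8: break
d=r.snapshot("scene");e=r.snapshot("top")
x,y=np.int32(proj(d,b+[0,0,.10]));print(x-25,y-30,"tip",proj(d,b+[0,0,.06]),"headbottom",proj(d,b+[0,0,.145]))
cv2.imwrite("pics/fin.png",np.hstack([cv2.resize(d["frame"][y-35:y+25,x-25:x+25],(360,432),interpolation=cv2.INTER_CUBIC),cv2.resize(d["frame"],(432,432))])[:,:,::-1])
E
```

```text
0.092 24.3 [ 0.5137 -0.2317  0.2091] [ 0.1  1.2 -0.6] 0.0168
0.086 24.8 [ 0.5137 -0.2317  0.203 ] [-0.1 -0.6 -1.4] 0.0172
0.08 25.2 [ 0.5137 -0.2317  0.197 ] [ 0.6 -0.7 -1. ] 0.0174
0.074 25.7 [ 0.5137 -0.2317  0.191 ] [ 0.2 -0.1 -1.6] 0.0172
0.068 26.1 [ 0.5137 -0.2317  0.185 ] [-0.6  0.2 -0.7] 0.0172
0.06 26.7 [ 0.5137 -0.2317  0.177 ] [-0.2  0.4 -1.5] 0.0171
202 98 tip [227.59064747 142.02521859] headbottom [226.30535575 112.43175424]
```

View pics/fin.png

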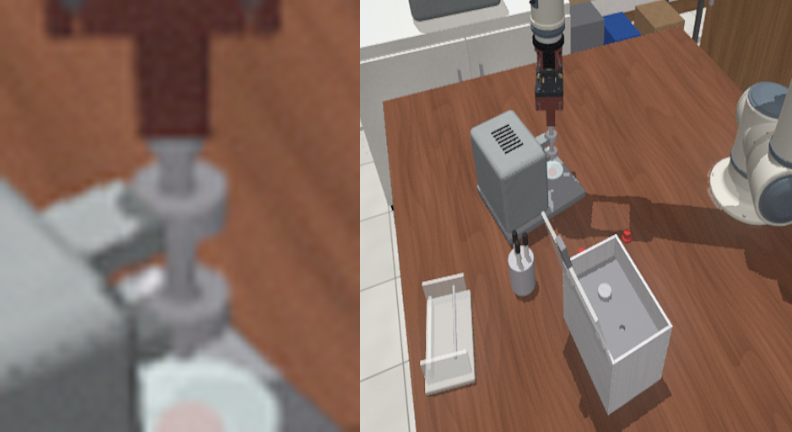

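The rod passes through both bushings: upper at crop (180,195), lower at (185,310), tip showing at (185,352) above the lens. The lid is open and the pin is in place.

```bash
python3 -c "
from station import r
print(r.hand_in())"
```

```text
the job is handed in; nothing more can be done
None
```

I handed the job in at about 27 s: the lid is open on its stop, and the arm is holding the guide rod through both bushings with its tip about 15 mm below the lower one and its head about 16 mm above the upper one; the pin and bystanders were not touched.

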